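# Switch on the marking press, make a stroke, switch it off

## Task

Mark the wooden blank already clamped in the small green press: pull the black knob of the grey switch box straight out until it clicks into its outer position, and only then bring the press lever all the way down to its stop. Ease the lever back up to its rest without letting it fly back, then push the knob fully home again and take the hand away. Leave the jar, the loose wooden block, the brush and the hammer where they are.

Things in the scene. Friction and masses are not known exactly. Their poses are not given: they have to be found in the camera images.
- switch_box: Grey steel control box, 180 (x) x 150 (y) x 130 mm high, fixed to the bench. Origin: centre of its underside. Its front face (local -x, 90 mm from the origin), which carries the pull knob, looks roughly toward the robot; the box is turned about the vertical by up to 0.35 rad.
- pull_knob (a joint): The pull knob's travel in m: 0 fully in, 0.030 fully out. It slides straight out of the front face along the box's local -x. A sprung click holds it at either end: about 9 N starts it moving from either end, the force falls to nothing halfway, and from 2 to 3 mm past halfway it snaps on to the other end.
- knob_head (a point): Centre of the round black knob head, moving with the knob. The head is a disc 44 mm in diameter and 30 mm long along the box's local x, axis horizontal, 95 mm above the bench (35 mm below the box's top). On a steel stem 18 mm in diameter. Fully in, the head's back is 28 mm and its front 58 mm from the front face (a collar 42 mm in diameter stands 10 mm out of the face round the stem). Its axes are those of the box.
- press: Green hand press, fixed to the bench: base 240 (x) x 140 (y) x 22 mm, column at the back (local +x), head 76 mm wide from local x -60 to +110 mm and 150 to 220 mm above the bench, ram and brass die over a clamped wooden blank. Origin: centre of its underside. Its front (local -x) looks roughly toward the robot; turned about the vertical by up to 0.35 rad. The press and the switch box may stand either way round, left or right.
- lever (a joint): Angle of the press lever in rad: 0 at rest (up), 0.80 at its lower stop. It turns about the press's local y axis through lever_pivot and grows as the handle goes down. A spring lifts it: about 5 N straight down at the handle starts it, about 10 N holds it at the stop; let go from low down it flies back at over 4 rad/s, though the damped hinge keeps a release within the last 0.2 rad of rest below 3 rad/s.
- lever_pivot (a point): Point on the lever's hinge axis in the press's middle plane, 30 mm in front (local -x) of the press origin, 185 mm above the bench. Fixed to the press, with its axes.
- lever_handle (a point): Centre of the lever's grip: a black round bar 24 mm in diameter and 110 mm long, lying level along the press's local y, 200 mm from the hinge axis toward the robot, moving with the lever. At rest it is 0.52 rad above level as seen from the pivot (284 mm above the bench); at the stop 0.28 rad below level (130 mm above the bench). The lever's 16 mm steel arm joins the bar at its local -y end; from there to the other end the bar is free.
- jar: Glue jar, 64 mm in diameter, 85 mm high, standing between press and box. Origin: centre of its underside. To be left alone.
- block: Loose wooden block 50 x 100 x 45 mm high, on the bench nearest the robot. Origin: centre of its underside. To be left alone.
- brush: Flat paint brush lying on the bench well to the left (+y), beyond press and box. To be left alone.
- hammer: Wooden-handled hammer lying on the bench well to the right (-y), beyond press and box. To be left alone.

How it is judged:
By the outcome, as a careful person would: the job done as asked, in the order asked, and still so for the second after the job is handed in, with the robot touching nothing.
It also fails if it takes over 72 s, if anything falls off the work surface, if the arm or the gripper's body presses on something with over 40 N, if the wrist force passes 120 N, or if a joint passes its speed limit or range.

## Robot

A 7-joint arm with a two-finger parallel gripper is mounted at the origin on the work surface. World frame = base frame: x ahead of the robot, y to its left, z up, the work surface at z = 0. Lengths are in m, angles in rad, forces in N, time in s.
With the tool pointing down it reaches from about 0.35 to 0.9 m from the base axis. Payload 8.1 kg.
Tool frame: the origin (TCP) lies midway between the tips of the shut fingers; the grasp point (between the pads) lies 19 mm behind it; z points along the fingers, y is the line along which they close (so a half turn about z gives the same grasp; the last joint's range is limited). The gripper opens to 92 mm and grips with 3 to 60 N. Pads are 19 mm wide; open, the fingers measure 130 mm over their backs; the gripper's body (75 mm by 190 mm) begins 47 mm behind the grasp point.
Start: joints at [-1.245, 0.434, 0.025, 1.573, -0.012, 1.134, -0.075], TCP at [0.26, 0.568, 0.227] pointing down, gripper open.
Joint ranges: [-2.62, 2.62], [-0.44, 2.09], [-1.27, 1.32], [0.08, 2.57], [-1.32, 4.46], [0.12, 2], [-2.74, 2.74]. Speed limits (rad/s): [2.22, 2.22, 3.01, 3.01, 3.14, 3.14, 3.14].

## Interface

Orientations are given as a rotation vector (axis times angle).
In Python, from cell import arm gives the robot as it stands.
- The arm moves only by the tool send_rows, never from a script. Its argument "increments" is a list of rows, each a list of 3 entries, a list of its own where there are three numbers: the finger opening in cm, from 0 to 9.18, then the shift along the tool's x, y, z in cm, then the turn, a rotation vector about the tool's x, y, z in rad. A call has 1 to 5 rows; each row shifts and turns the commanded pose from where the row before left it, along the tool's axes as they then stand; what a row does not reach is not made up. A row lasts 1/10 s, in which the tool goes at most 50 mm and 8.59 degrees, less where a joint would pass 70% of its speed; a pose out of reach is approached as far as the arm can. A call is refused whole if a number of a shift passes 5 or a number of a turn 0.15, either way. A call with a gripper value outside its range is refused whole. The fingers move at their own pace and stop on an object; "force" is the grip in N (left out, the last holds). Time passes only in rows, so rows that do not move let the fingers close. It gives the time, the measured TCP pose, the force, the opening and the grip force at its end, in the units of the state.
- arm.observe(): the state, without advancing time (a new reading comes with each control period).
- arm.get_image(name): name is "side" or "top"; returns the picture (400x640x3 uint8, red, green, blue); there is no depth.
- arm.camera_params(name): a dict with "camera_matrix" (3x3 intrinsics, pixels), "R" (3x3) and "t" (3): a world point X has camera coordinates R X + t. Camera axes: x right, y down, z forward; pixel columns grow to the right and rows downward; lengths in m; the calibration is good to about 2 mm. A picture is of the moment at which its call begins. camera_params takes no time and is no camera call.
- arm.sign_off(): hands the job in; it is judged then, once.
The state is a dict: "clock": time; "joints": joint angles; "dq": joint speeds; "joint_efforts": joint torques, N m; "position": TCP position; "ee_rot": TCP orientation; "force": force on the tool from outside, world axes, zero at the start; "ft_torque": the same for the moment, N m; "width": opening from 0.0 (shut) to 1.0 (fully open); "gripper_force": force on a finger pad.
Only numpy, scipy, OpenCV 4.12 (cv2) and the standard library are available. Lean on these libraries where they do the work, as an engineer would, in place of code of your own. Each camera call takes 0.05 s, during which the arm holds its last target. There are 200 camera calls.

## Working session

There is one attempt and no reset: what is moved stays moved. The work goes in short steps, Python scripts to look and compute and a tool call to move; the robot and the scene stay as the last step left them, time stands still between calls to the robot, and variables do not carry over. Pictures are saved under pics/ and viewed, at most 10 in all, crops included, and the job is handed in when it is done.

Besides the shell and the picture viewer there is one more tool, called after ">>>" as name([rows], argument=value, ...), one row to a line, values as JSON. send_rows: Moves the arm, as the interface text tells. Its arguments: {"type":"object","properties":{"increments":{"type":"array"},"force":{"type":"number"}},"required":["increments"]}

```bash
mkdir -p pics
python3 - <<'E'
from cell import arm
import cv2,numpy as np
np.set_printoptions(precision=4,suppress=True)
for n in("side","top"):
    cv2.imwrite(f"pics/{n}0.png",arm.get_image(n)[:,:,::-1]); p=arm.camera_params(n)
    print(n,p["camera_matrix"],p["R"],p["t"],-np.array(p["R"]).T@p["t"])
print(arm.observe())
E
```

```text
side [[402.6974   0.     320.5544]
 [  0.     402.6974 206.1549]
 [  0.       0.       1.    ]] [[ 0.8953 -0.4452 -0.0119]
 [-0.345  -0.6763 -0.6508]
 [ 0.2817  0.5868 -0.7591]] [-0.5102  0.3305  1.319 ] [ 0.1993 -0.7776  1.2104]
top [[487.108    0.     329.3504]
 [  0.     487.108  194.5853]
 [  0.       0.       1.    ]] [[-0.002  -0.9998  0.0172]
 [-0.9914 -0.0002 -0.1306]
 [ 0.1306 -0.0173 -0.9913]] [-0.0038  0.6268  1.7323] [0.3952 0.0264 1.7992]
{'clock': 0.1, 'joints': array([-1.2446,  0.4351,  0.025 ,  1.574 , -0.0116,  1.134 , -0.0751]), 'dq': array([-0.0002, -0.0019,  0.0021, -0.0024,  0.0005,  0.0006, -0.0007]), 'joint_efforts': array([  0.0027, -66.9122,   0.9877, -31.5149,  -0.0606,   0.0375,
         0.    ]), 'position': array([0.2597, 0.568 , 0.226 ]), 'ee_rot': array([-0.6685, -3.0694,  0.0023]), 'force': array([-1.2558,  0.3293,  1.0262]), 'ft_torque': array([0.0265, 0.0132, 0.0004]), 'gripper_force': 0.0, 'width': 1.0009799029470463}
```

View pics/side0.png

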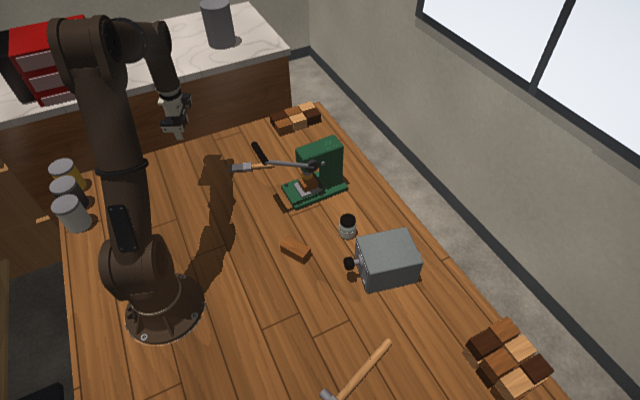

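View pics/top0.png

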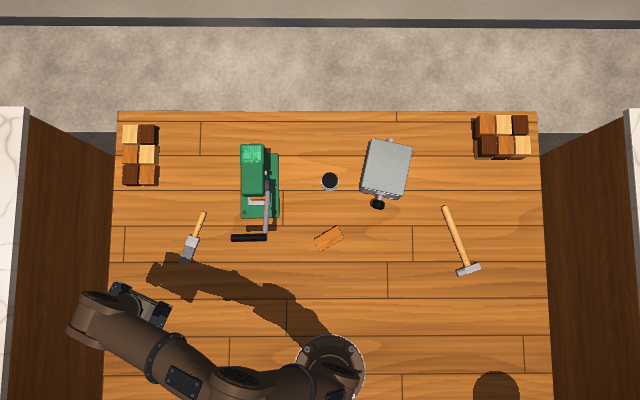

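The side view shows the press at about (315,175), its lever handle at (258,152), the knob at (349,263) and the box at (390,260). In the top view the handle bar spans (232–266,238), the green press head is at (253,170), the knob at (377,204), the box top at (387,167), the jar at (330,181) and the block at (328,238).

```bash
cat > h.py <<'E'
import numpy as np,cv2
from cell import arm
from scipy.spatial.transform import Rotation as Rn
np.set_printoptions(precision=4,suppress=True)
def ray(n,u,v):
    p=arm.camera_params(n);R=np.array(p["R"]);d=R.T@np.linalg.inv(p["camera_matrix"])@[u,v,1];return -R.T@p["t"],d
def plane(n,u,v,z):
    c,d=ray(n,u,v);return c+d*(z-c[2])/d[2]
def tri(uv1,uv2):
    c1,d1=ray("side",*uv1);c2,d2=ray("top",*uv2)
    s,*_=np.linalg.lstsq(np.c_[d1,-d2],c2-c1,rcond=None);a=c1+d1*s[0];b=c2+d2*s[1];return (a+b)/2,np.linalg.norm(a-b)
def blob(mask,roi):
    m=np.zeros(mask.shape,np.uint8);x0,y0,x1,y1=roi;m[y0:y1,x0:x1]=mask[y0:y1,x0:x1]
    c=max(cv2.findContours(m,0,2)[0],key=cv2.contourArea);return c
E
python3 - <<'E'
from h import *
t=cv2.imread("pics/top0.png").astype(int);s=cv2.imread("pics/side0.png").astype(int)
def show(nm,c,z,n="top"):
    r=cv2.minAreaRect(c);b=cv2.boxPoints(r);print(nm,cv2.contourArea(c),r)
    P=np.array([plane(n,*q,z) for q in b]);print(P[:,:2],np.linalg.norm(np.roll(P,-1,0)-P,axis=1),P.mean(0))
dark=lambda i:(i.max(2)<50)
print("box px",t[165,387],t[165,366],t[195,380],"knob",t[204,377],"bar",t[238,240],"head",t[175,253],t[155,253],"sbar",s[152,258],"sknob",s[263,349])
sat=t.max(2)-t.min(2)
show("box",blob((sat<25)&(t.max(2)>125),(350,130,420,202)),.13)
show("knob",blob(dark(t),(365,195,390,215)),.095)
show("bar",blob(dark(t),(228,230,270,245)),.284)
g=(t[:,:,1]>t[:,:,2]+30)&(t[:,:,1]>90)
show("head",blob(g,(230,135,270,200)),.22)
for nm,roi in(("bar",(245,135,272,168)),("knob",(340,252,360,275))):
    c=blob(dark(s),roi);print("side",nm,cv2.minAreaRect(c),cv2.contourArea(c))
E
```

```text
box px [172 177 180] [162 169 168] [157 155 167] knob [27 26 27] bar [37 35 37] head [ 91 136  64] [138 198  94] sbar [17 19 24] sknob [22 23 29]
box 2087.5 ((386.4305725097656, 169.13363647460938), (42.319393157958984, 61.946929931640625), 12.200469017028809)
[[ 0.6139 -0.1061]
 [ 0.8289 -0.1544]
 [ 0.797  -0.2997]
 [ 0.5828 -0.249 ]] [0.2203 0.1487 0.2201 0.1462] [ 0.7056 -0.2023  0.13  ]
knob 80.5 ((377.5, 204.5), (9.0, 11.0), 90.0)
[[ 0.6005 -0.1539]
 [ 0.6005 -0.1928]
 [ 0.5686 -0.1923]
 [ 0.5686 -0.1535]] [0.0389 0.0319 0.0388 0.0319] [ 0.5845 -0.1732  0.095 ]
bar 216.0 ((248.5, 237.5), (7.0, 35.0), 90.0)
[[0.4718 0.3045]
 [0.4716 0.1964]
 [0.45   0.1961]
 [0.4502 0.304 ]] [0.1081 0.0216 0.1079 0.0216] [0.4609 0.2502 0.284 ]
head 1066.0 ((251.5, 168.5), (49.0, 23.0), 90.0)
[[0.7718 0.2938]
 [0.772  0.2179]
 [0.6084 0.2154]
 [0.6084 0.2902]] [0.0758 0.1636 0.0748 0.1635] [0.6902 0.2543 0.22  ]
side bar ((259.2191162109375, 152.5505828857422), (24.485952377319336, 5.723989009857178), 57.9946174621582) 111.0
side knob ((348.75, 263.2500305175781), (12.332881927490234, 9.486831665039062), 71.56504821777344) 91.0
```

Run:
```python
import cv2
t=cv2.imread("pics/top0.png")
a=cv2.resize(t[130:250,225:285],None,fx=5,fy=5,interpolation=0);b=cv2.resize(t[130:250,340:420],None,fx=5,fy=5,interpolation=0)
cv2.imwrite("pics/crop.png",cv2.hconcat([a,b]))
```

```text
(no output)
```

View pics/crop.png

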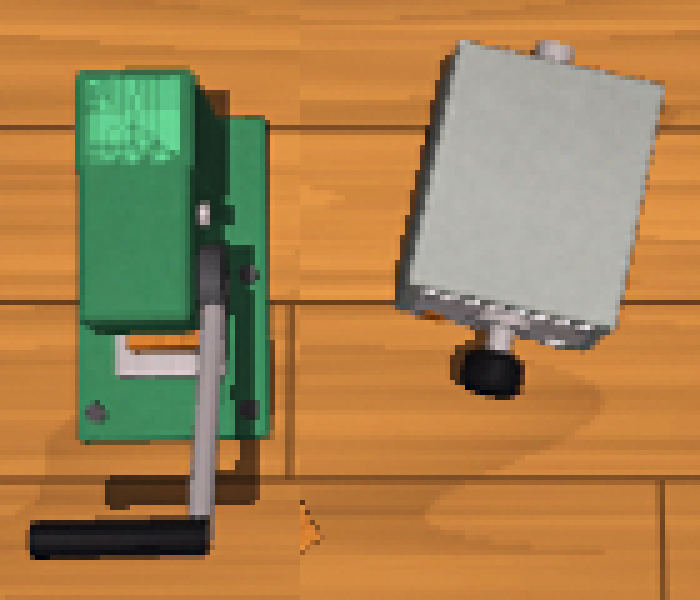

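The crop shows the box-top corners, in top-image pixels, at (372,138), (412.6,147), (403,195.6) and (361,187.6). The lever arm joins the bar at its right (-y) end, and the bar is nearly level along y.

```bash
cat >> h.py <<'E'
def goal(p,ang,verbose=True):
    "tool-frame shift (cm) and z-turn to bring TCP to p, pointing down, tool y at heading ang"
    o=arm.observe();R=Rn.from_rotvec(o["ee_rot"]);y=np.array([np.cos(ang),np.sin(ang),0]);z=np.array([0,0,-1.])
    G=Rn.from_matrix(np.c_[np.cross(y,z),y,z]);print("t",o["clock"],"pos",o["position"],"F",o["force"],"w",o["width"],o["gripper_force"])
    print("shift cm",R.inv().apply(np.array(p)-o["position"])*100,"turn",(R.inv()*G).as_rotvec())
    print("after turn, world shift in goal axes cm",G.inv().apply(np.array(p)-o["position"])*100)
E
python3 - <<'E'
from h import *
q=[(372,138),(412.6,147),(403,195.6),(361,187.6)]
P=np.array([plane("top",*a,.13) for a in q]);print(P,np.linalg.norm(np.roll(P,-1,0)-P,axis=1))
e=P[0]+P[1]-P[2]-P[3];yaw1=np.arctan2(e[1],e[0]);f=P[0]+P[3]-P[1]-P[2];yaw2=np.arctan2(-f[0],f[1]);print("yaw",yaw1,yaw2)
u=np.array([np.cos(yaw1/2+yaw2/2),np.sin(yaw1/2+yaw2/2),0])
print("knob from centre",P.mean(0)-u*.133,"from front",P[2:].mean(0)-u*.043)
print("knob tri",tri((348.75,263.25),(377.5,204.5)),"bar tri",tri((259.2,152.5),(248.5,237.5)))
goal([.585,-.175,.40],np.pi/2+yaw2)
E
```

```text
[[ 0.8158 -0.1532  0.13  ]
 [ 0.7838 -0.2956  0.13  ]
 [ 0.6116 -0.258   0.13  ]
 [ 0.6396 -0.1126  0.13  ]] [0.146  0.1762 0.1481 0.1809]
yaw -0.22068676693940473 -0.205502829333283
knob from centre [ 0.5827 -0.1767  0.13  ] from front [ 0.5836 -0.1762  0.13  ]
knob tri (array([ 0.586 , -0.1739,  0.0918]), np.float64(0.002314696062976042)) bar tri (array([0.4619, 0.2498, 0.2854]), np.float64(0.002289973417859135))
t 0.1 pos [0.2597 0.568  0.226 ] F [-1.2558  0.3293  1.0262] w 1.0009799029470463 0.0
shift cm [-60.4816 -54.0639 -17.3112] turn [-0.0015 -0.     -0.2234]
after turn, world shift in goal axes cm [-47.005  -66.0943 -17.3978]
```

>>> send_rows([
  [9,[0,0,-4.5],[0,0,-0.11]],
  [9,[0,0,-4.5],[0,0,-0.11]],
  [9,[0,0,-4.5],[0,0,0]],
  [9,[0,0,-4],[0,0,0]],
  [9,[-2.5,-3.5,0],[0,0,0]],
])

```text
clock: 0.6
position: [0.2744, 0.5345, 0.4066]
ee_rot: [0.316, 3.126, 0.015]
force: [1.2, 0.0, -0.6]
width: 0.974
gripper_force: 0.0
```

>>> send_rows([
  [9,[-2.7,-3.8,0],[0,0,0]],
  [9,[-2.7,-3.8,0],[0,0,0]],
  [9,[-2.7,-3.8,0],[0,0,0]],
  [9,[-2.7,-3.8,0],[0,0,0]],
  [9,[-2.7,-3.8,0],[0,0,0]],
])

```text
clock: 1.1
position: [0.3701, 0.3131, 0.4015]
ee_rot: [-0.328, -3.124, 0.0]
force: [1.1, 0.7, -0.1]
width: 0.983
gripper_force: 0.0
```

>>> send_rows([
  [9,[-2.7,-3.8,0],[0,0,0]],
  [9,[-2.7,-3.8,0],[0,0,0]],
  [9,[-2.7,-3.8,0],[0,0,0]],
  [9,[-2.7,-3.8,0],[0,0,0]],
  [9,[-2.7,-3.8,0],[0,0,0]],
])

```text
clock: 1.6
position: [0.4626, 0.0993, 0.4016]
ee_rot: [-0.327, -3.124, -0.0]
force: [1.0, 0.7, 0.8]
width: 0.978
gripper_force: 0.0
```

```bash
python3 -c "
from h import *
goal([.584,-.1755,.25],np.pi/2-.215);print(arm.observe()['joints'])"
```

```text
t 1.6 pos [0.4626 0.0993 0.4016] F [0.9955 0.7203 0.8028] w 0.977839749654689 0.0
shift cm [-17.5762 -24.3722  15.1588] turn [ 0.0001 -0.0001  0.0063]
after turn, world shift in goal axes cm [-17.7268 -24.2591  15.1648]
[-0.6204  0.068   0.3236  1.6393 -0.022   1.4379  1.0676]
```

>>> send_rows([
  [9,[-2.8,-3.8,0],[0,0,0]],
  [9,[-2.8,-3.8,0],[0,0,0]],
  [9,[-2.8,-3.8,2],[0,0,0]],
  [9,[-2.8,-3.8,2],[0,0,0]],
  [9,[-2.8,-3.8,2],[0,0,0]],
])

```text
clock: 2.1
position: [0.5589, -0.1121, 0.3424]
ee_rot: [0.327, 3.124, 0.0]
force: [0.7, 0.2, -0.4]
width: 0.977
gripper_force: 0.0
```

>>> send_rows([
  [9,[-1.5,-2,3],[0,0,0]],
  [9,[0,0,3],[0,0,0]],
  [9,[0,0,2],[0,0,0]],
  [9,[0,0,0],[0,0,0]],
])

```text
clock: 2.5
position: [0.5672, -0.1327, 0.26]
ee_rot: [-0.328, -3.118, -0.0]
force: [0.4, -0.3, -0.1]
width: 0.98
gripper_force: 0.0
```

```bash
python3 -c "
from h import *
goal([.584,-.1755,.078],np.pi/2-.215);print(arm.observe()['joints'])
cv2.imwrite('pics/k1.png',cv2.resize(arm.get_image('top')[110:260,300:460,::-1],None,fx=4,fy=4))"
```

```text
t 2.5 pos [ 0.5672 -0.1327  0.26  ] F [ 0.3947 -0.3145 -0.084 ] w 0.9800461615230023 0.0
shift cm [-2.641  -3.8218 18.1917] turn [-0.0006 -0.006   0.0057]
after turn, world shift in goal axes cm [-2.5536 -3.8181 18.205 ]
[-0.2234  0.3605  0.5008  1.6568 -0.1835  1.1775  1.6834]
```

View pics/k1.png

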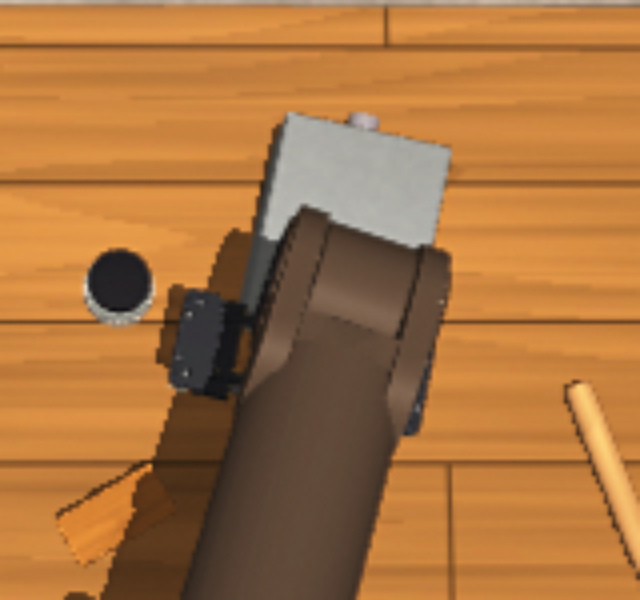

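The top view shows the gripper above the knob with the box behind it. The jar at crop (120,285) is clear of the gripper's left end at (200,340), and the arm hides the knob itself.

>>> send_rows([
  [9,[-1.3,-1.9,2],[0,0,0]],
  [9,[-1.3,-1.9,2],[0,0,0]],
  [9,[0,0,3],[0,0,0]],
  [9,[0,0,3],[0,0,0]],
  [9,[0,0,0],[0,0,0]],
])

```text
clock: 3.05
position: [0.5853, -0.1748, 0.1612]
ee_rot: [-0.326, -3.12, -0.001]
force: [0.2, 0.2, -0.7]
width: 0.977
gripper_force: 0.0
```

```bash
python3 -c "
from h import *
goal([.584,-.1755,.078],np.pi/2-.215)"
```

```text
t 3.05 pos [ 0.5853 -0.1748  0.1612] F [ 0.1585  0.1578 -0.7067] w 0.9770333423616163 0.0
shift cm [ 0.0702 -0.0996  8.3168] turn [ 0.0002 -0.0045  0.0067]
after turn, world shift in goal axes cm [ 0.1066 -0.0983  8.3165]
```

>>> send_rows([
  [9,[0.1,-0.1,2],[0,0,0.006]],
  [9,[0,0,2],[0,0,0]],
  [9,[0,0,2],[0,0,0]],
  [9,[0,0,1.5],[0,0,0]],
  [9,[0,0,0.8],[0,0,0]],
])

```text
clock: 3.55
position: [0.5861, -0.1762, 0.0806]
ee_rot: [0.336, 3.123, 0.0]
force: [0.3, 0.4, -0.4]
width: 0.982
gripper_force: 0.0
```

>>> send_rows([
  [4,[0,0,0],[0,0,0]],
  [3,[0,0,0],[0,0,0]],
  [3,[0,0,0],[0,0,0]],
  [3,[0,0,0],[0,0,0]],
  [3,[0,0,0],[0,0,0]],
], force=45)

```text
clock: 4.05
position: [0.5857, -0.1765, 0.0807]
ee_rot: [0.337, 3.123, 0.0]
force: [0.5, 0.4, 0.5]
width: 0.594
gripper_force: 0.0
```

>>> send_rows([
  [3,[0,0,0],[0,0,0]],
  [3,[0,0,0],[0,0,0]],
  [3,[0,0,0],[0,0,0]],
  [3,[0,0,0],[0,0,0]],
])

```text
clock: 4.45
position: [0.5862, -0.1736, 0.0804]
ee_rot: [0.334, 3.124, 0.005]
force: [1.0, 7.6, 2.0]
width: 0.461
gripper_force: 45.0
```

>>> send_rows([
  [3,[0,0.25,0],[0,0,0]],
  [3,[0.4,0,0],[0,0,0]],
  [3,[0.4,0,0],[0,0,0]],
  [3,[0.4,0,0],[0,0,0]],
])

```text
clock: 4.85
position: [0.5758, -0.1711, 0.0805]
ee_rot: [0.336, 3.121, 0.0]
force: [5.4, 1.8, -1.5]
width: 0.462
gripper_force: 45.0
```

>>> send_rows([
  [3,[0.4,0,0],[0,0,0]],
  [3,[0.4,0,0],[0,0,0]],
  [3,[0.4,0,0],[0,0,0]],
  [3,[0.4,0,0],[0,0,0]],
])

```text
clock: 5.25
position: [0.5569, -0.1669, 0.0802]
ee_rot: [-0.336, -3.121, -0.003]
force: [-5.0, 6.5, 10.0]
width: 0.463
gripper_force: 45.0
```

>>> send_rows([
  [3,[0.3,0,0],[0,0,0]],
  [3,[0,0,0],[0,0,0]],
])

```text
clock: 5.45
position: [0.5569, -0.1669, 0.0805]
ee_rot: [0.336, 3.121, 0.0]
force: [5.9, 3.2, -2.4]
width: 0.464
gripper_force: 45.0
```

>>> send_rows([
  [9,[-0.1,0,0],[0,0,0]],
  [9,[0,0,0],[0,0,0]],
  [9,[0,0,0],[0,0,0]],
  [9,[0,0,0],[0,0,0]],
  [9,[0,0,0],[0,0,0]],
])

```text
clock: 5.95
position: [0.5564, -0.1679, 0.0801]
ee_rot: [-0.337, -3.123, 0.0]
force: [-0.5, -0.5, -0.2]
width: 0.851
gripper_force: 0.0
```

>>> send_rows([
  [9,[0,0,-2],[0,0,0]],
  [9,[0,0,-4],[0,0,0]],
  [9,[0,0,-5],[0,0,0]],
  [9,[0,0,-5],[0,0,0]],
  [9,[0,0,-5],[0,0,0]],
])

```text
clock: 6.45
position: [0.556, -0.1678, 0.2923]
ee_rot: [-0.338, -3.123, 0.0]
force: [0.2, -0.1, -0.8]
width: 0.978
gripper_force: 0.0
```

>>> send_rows([
  [9,[0,0,-5],[0,0,0]],
  [9,[0,0,-5],[0,0,0]],
  [9,[0,4,-2],[0,0,0.12]],
  [9,[0,4.5,0],[0,0,0.12]],
  [9,[0,4.5,0],[0,0,0.12]],
])

```text
clock: 6.95
position: [0.5998, -0.0448, 0.4117]
ee_rot: [0.9, 3.008, 0.002]
force: [0.3, 0.2, -0.5]
width: 0.981
gripper_force: 0.0
```

```bash
python3 -c "
from h import *
goal([.46,.262,.40],0.0)
cv2.imwrite('pics/k2.png',cv2.resize(arm.get_image('side')[130:310,220:440,::-1],None,fx=3,fy=3))"
```

```text
t 6.95 pos [ 0.5998 -0.0448  0.4117] F [ 0.3392  0.1516 -0.498 ] w 0.9810014021252424 0.0
shift cm [28.5352 17.9613  1.1575] turn [0.0026 0.0006 0.9896]
after turn, world shift in goal axes cm [ 30.68   -13.9846   1.1698]
```

View pics/k2.png

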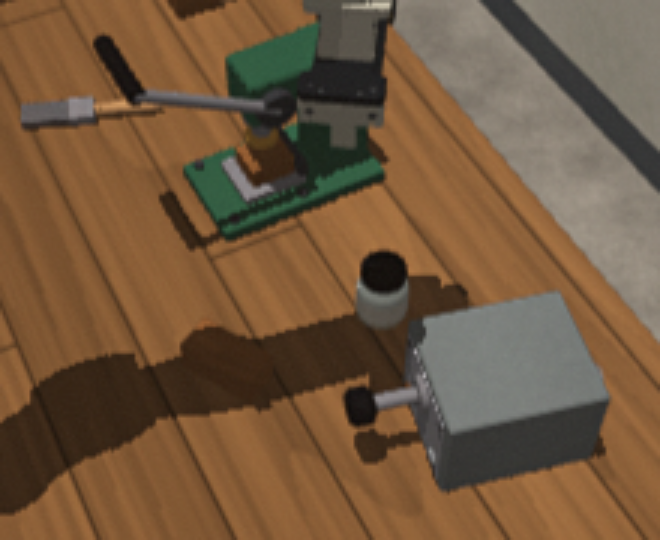

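The side view shows the knob drawn well out on its long stem, at crop (362,406), and the jar undisturbed. Next I go to the lever.

>>> send_rows([
  [9,[0,0,0],[0,0,0.14]],
  [9,[0,0,0],[0,0,0.14]],
  [9,[0,0,0],[0,0,0.14]],
  [9,[0,0,0],[0,0,0.14]],
  [9,[0,0,0],[0,0,0.14]],
])

```text
clock: 7.5
position: [0.5995, -0.046, 0.41]
ee_rot: [-1.876, -2.519, 0.001]
force: [0.0, 0.0, 0.2]
width: 0.981
gripper_force: 0.0
```

>>> send_rows([
  [9,[0,0,0],[0,0,0.14]],
  [9,[0,0,0],[0,0,0.14]],
  [9,[4,-2,0],[0,0,0]],
  [9,[4,-2,0],[0,0,0]],
  [9,[4,-2,0],[0,0,0]],
])

```text
clock: 8.0
position: [0.5368, 0.074, 0.4098]
ee_rot: [-2.204, -2.238, 0.001]
force: [0.9, 1.4, -0.4]
width: 0.978
gripper_force: 0.0
```

>>> send_rows([
  [9,[4,-2,0],[0,0,0]],
  [9,[4,-2,0],[0,0,0]],
  [9,[4,-1.5,0],[0,0,0]],
  [9,[4,-1,0],[0,0,0]],
  [9,[0,0,0],[0,0,0]],
])

```text
clock: 8.5
position: [0.4675, 0.2387, 0.4093]
ee_rot: [-2.19, -2.249, 0.001]
force: [0.1, 0.0, -1.1]
width: 0.98
gripper_force: 0.0
```

```bash
python3 -c "
from h import *
goal([.4615,.262,.267],0.0);print(arm.observe()['joints'])"
```

```text
t 8.5 pos [0.4675 0.2387 0.4093] F [ 0.0567  0.0258 -1.1377] w 0.9799720804840801 0.0
shift cm [ 2.3266 -0.513  14.237 ] turn [-0.002  -0.0011  0.0263]
after turn, world shift in goal axes cm [ 2.3275 -0.603  14.2333]
[-1.0973  0.1758  0.6487  1.5317 -0.1082  1.4712 -0.4188]
```

>>> send_rows([
  [9,[2.3,-0.6,0],[0,0,0.026]],
  [9,[0,0,3],[0,0,0]],
  [9,[0,0,4],[0,0,0]],
  [9,[0,0,4],[0,0,0]],
  [9,[0,0,3.2],[0,0,0]],
])

```text
clock: 9.0
position: [0.4634, 0.2541, 0.2661]
ee_rot: [-2.232, -2.21, 0.002]
force: [-0.2, 1.1, -0.2]
width: 0.976
gripper_force: 0.0
```

>>> send_rows([
  [4,[0,0,0],[0,0,0]],
  [1.5,[0,0,0],[0,0,0]],
  [1.5,[0,0,0],[0,0,0]],
  [1.5,[0,0,0],[0,0,0]],
  [1.5,[0,0,0],[0,0,0]],
], force=35)

```text
clock: 9.5
position: [0.4646, 0.2556, 0.2694]
ee_rot: [2.232, 2.21, 0.003]
force: [-0.3, -0.1, -0.4]
width: 0.596
gripper_force: 0.0
```

>>> send_rows([
  [1.5,[0,0,0],[0,0,0]],
  [1.5,[0,0,0],[0,0,0]],
  [1.5,[0,0,0],[0,0,0]],
  [1.5,[0,0,0],[0,0,0]],
  [1.5,[0,0,0],[0,0,0]],
])

```text
clock: 10.0
position: [0.4616, 0.2553, 0.268]
ee_rot: [-2.229, -2.209, 0.006]
force: [-10.5, -1.3, 7.2]
width: 0.252
gripper_force: 35.0
```

```bash
python3 -c "
from h import *
goal([.4615,.262,.267],0.0)
a=np.linspace(.52,-.28,17);print(np.c_[-np.diff(-.2*np.cos(a)),-np.diff(.2*np.sin(a))]*-100)"
```

```text
t 10.0 pos [0.4616 0.2553 0.268 ] F [-10.4837  -1.2945   7.2159] w 0.25232585259406926 34.990729093551636
shift cm [ 0.6659 -0.0128  0.0999] turn [-0.0047  0.0005 -0.0089]
after turn, world shift in goal axes cm [ 0.6659 -0.0074  0.1002]
[[-0.475  -0.8799]
 [-0.4304 -0.9025]
 [-0.3848 -0.9229]
 [-0.3382 -0.941 ]
 [-0.2907 -0.9567]
 [-0.2425 -0.97  ]
 [-0.1937 -0.9809]
 [-0.1445 -0.9894]
 [-0.0948 -0.9954]
 [-0.045  -0.9989]
 [ 0.005  -0.9999]
 [ 0.055  -0.9984]
 [ 0.1048 -0.9944]
 [ 0.1544 -0.9879]
 [ 0.2035 -0.979 ]
 [ 0.2522 -0.9676]]
```

>>> send_rows([
  [1.5,[0,-0.3,0],[0,0,0]],
  [1.5,[0,-0.48,0.88],[0,0,0]],
  [1.5,[0,-0.43,0.9],[0,0,0]],
  [1.5,[0,-0.38,0.92],[0,0,0]],
  [1.5,[0,-0.34,0.94],[0,0,0]],
])

```text
clock: 10.5
position: [0.4463, 0.2551, 0.2327]
ee_rot: [2.231, 2.208, 0.005]
force: [1.6, -2.0, 9.1]
width: 0.251
gripper_force: 35.2
```

>>> send_rows([
  [1.5,[0,-0.29,0.96],[0,0,0]],
  [1.5,[0,-0.24,0.97],[0,0,0]],
  [1.5,[0,-0.19,0.98],[0,0,0]],
  [1.5,[0,-0.14,0.99],[0,0,0]],
  [1.5,[0,-0.09,1],[0,0,0]],
])

```text
clock: 11.0
position: [0.4361, 0.2549, 0.1833]
ee_rot: [2.232, 2.209, 0.002]
force: [-1.1, -3.8, 10.0]
width: 0.254
gripper_force: 35.2
```

>>> send_rows([
  [1.5,[0,-0.05,1],[0,0,0]],
  [1.5,[0,0,1],[0,0,0]],
  [1.5,[0,0.05,1],[0,0,0]],
  [1.5,[0,0.1,0.99],[0,0,0]],
])

```text
clock: 11.4
position: [0.4361, 0.2549, 0.143]
ee_rot: [2.232, 2.21, -0.0]
force: [-4.5, -3.6, 10.6]
width: 0.251
gripper_force: 35.1
```

>>> send_rows([
  [1.5,[0,0.15,0.98],[0,0,0]],
  [1.5,[0,0.2,0.97],[0,0,0]],
  [1.5,[0,0.25,0.95],[0,0,0]],
  [1.5,[0,0,0.3],[0,0,0]],
  [1.5,[0,0,0],[0,0,0]],
])

```text
clock: 11.9
position: [0.4413, 0.255, 0.1106]
ee_rot: [-2.232, -2.21, 0.003]
force: [-6.1, -3.0, 9.8]
width: 0.257
gripper_force: 35.1
```

```bash
python3 -c "
from h import *
cv2.imwrite('pics/l1.png',cv2.resize(arm.get_image('side')[110:240,220:370,::-1],None,fx=4,fy=4))"
```

```text
(no output)
```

View pics/l1.png

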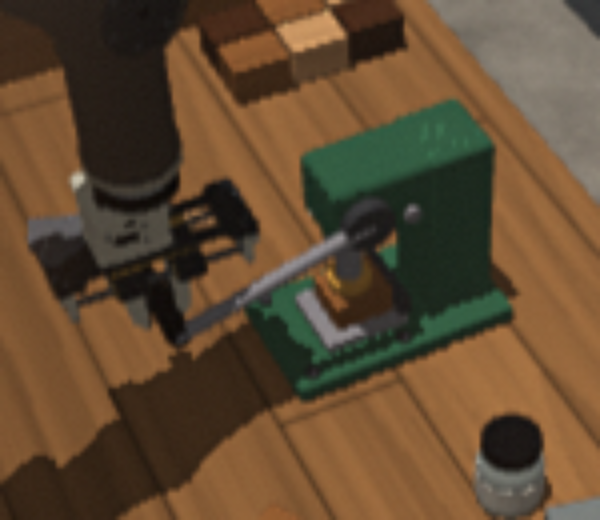

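The side view shows the lever low, with the bar in the fingers at crop (165,310) and the ram down near the blank. The force has not risen yet, so I push on to feel the stop.

>>> send_rows([
  [1.5,[0,0.08,0.3],[0,0,0]],
  [1.5,[0,0.08,0.3],[0,0,0]],
  [1.5,[0,0,0],[0,0,0]],
])

```text
clock: 12.25
position: [0.4428, 0.255, 0.1048]
ee_rot: [-2.231, -2.21, 0.003]
force: [-4.9, -3.2, 10.1]
width: 0.252
gripper_force: 35.1
```

>>> send_rows([
  [1.5,[0,0.1,0.3],[0,0,0]],
  [1.5,[0,0.1,0.3],[0,0,0]],
  [1.5,[0,0,0],[0,0,0]],
])

```text
clock: 12.55
position: [0.4433, 0.2554, 0.1007]
ee_rot: [-2.229, -2.208, 0.004]
force: [-19.5, -6.5, 44.6]
width: 0.25
gripper_force: 35.1
```

```bash
python3 -c "
from h import *
im=arm.get_image('side');cv2.imwrite('pics/l2.png',cv2.resize(im[150:220,235:335,::-1],None,fx=8,fy=8,interpolation=2))
for uv in((265,195),(263,190)):
    c,d=ray('side',*uv);print(c+d*(.198-c[1])/d[1])
"
```

```text
[0.4446 0.198  0.1286]
[0.4406 0.198  0.1573]
```

View pics/l2.png

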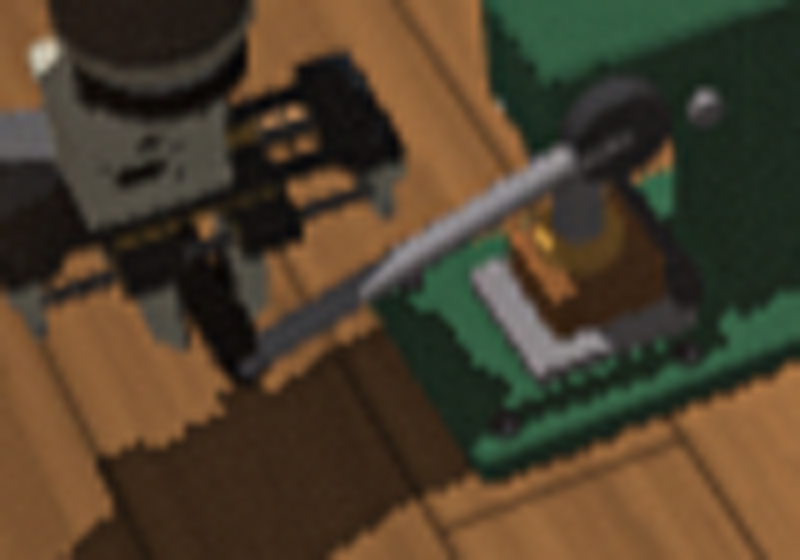

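The force rose to about 45 N, the bar is about 130 mm high and the die is on the blank, so the lever is at its stop. Now I ease it up.

>>> send_rows([
  [1.5,[0,-0.1,-0.5],[0,0,0]],
  [1.5,[0,-0.25,-0.95],[0,0,0]],
  [1.5,[0,-0.2,-0.97],[0,0,0]],
  [1.5,[0,-0.15,-0.98],[0,0,0]],
  [1.5,[0,-0.1,-0.99],[0,0,0]],
])

```text
clock: 13.1
position: [0.4357, 0.2549, 0.1427]
ee_rot: [-2.231, -2.21, 0.005]
force: [-4.5, -2.8, 3.5]
width: 0.254
gripper_force: 35.0
```

>>> send_rows([
  [1.5,[0,-0.05,-1],[0,0,0]],
  [1.5,[0,0,-1],[0,0,0]],
  [1.5,[0,0.05,-1],[0,0,0]],
  [1.5,[0,0.09,-1],[0,0,0]],
  [1.5,[0,0.14,-0.99],[0,0,0]],
])

```text
clock: 13.6
position: [0.4376, 0.2549, 0.1924]
ee_rot: [-2.23, -2.209, 0.007]
force: [-6.0, -2.4, 3.2]
width: 0.25
gripper_force: 35.0
```

>>> send_rows([
  [1.5,[0,0.19,-0.98],[0,0,0]],
  [1.5,[0,0.24,-0.97],[0,0,0]],
  [1.5,[0,0.29,-0.96],[0,0,0]],
  [1.5,[0,0.34,-0.94],[0,0,0]],
])

```text
clock: 14.0
position: [0.4468, 0.2551, 0.2306]
ee_rot: [-2.228, -2.209, 0.01]
force: [-13.7, -1.5, 6.7]
width: 0.255
gripper_force: 35.0
```

>>> send_rows([
  [1.5,[0,0.25,-0.9],[0,0,0]],
  [1.5,[0,0.3,-0.8],[0,0,0]],
  [1.5,[0,0.3,-0.6],[0,0,0]],
  [1.5,[0,0,0],[0,0,0]],
])

```text
clock: 14.4
position: [0.4563, 0.2553, 0.2544]
ee_rot: [-2.229, -2.209, 0.007]
force: [-12.9, -2.4, 8.9]
width: 0.253
gripper_force: 35.0
```

```bash
python3 -c "
from h import *
im=arm.get_image('side');cv2.imwrite('pics/l3.png',cv2.resize(im[120:190,235:335,::-1],None,fx=8,fy=8,interpolation=2))
print(arm.observe()['position'],arm.observe()['force'])
p=arm.camera_params('side')
for z,x in((.284,.461),(.274,.456),(.264,.451)):
    q=p['camera_matrix']@(p['R']@np.array([x,.198,z])+p['t']);q=q/q[2];print(z,(q[:2]-[235,120])*8)
"
```

```text
[0.4562 0.2553 0.254 ] [-13.0688  -1.9948   8.8612]
0.284 [233.2096 337.6405]
0.274 [224.9118 358.8086]
0.264 [216.6892 379.7845]
```

View pics/l3.png

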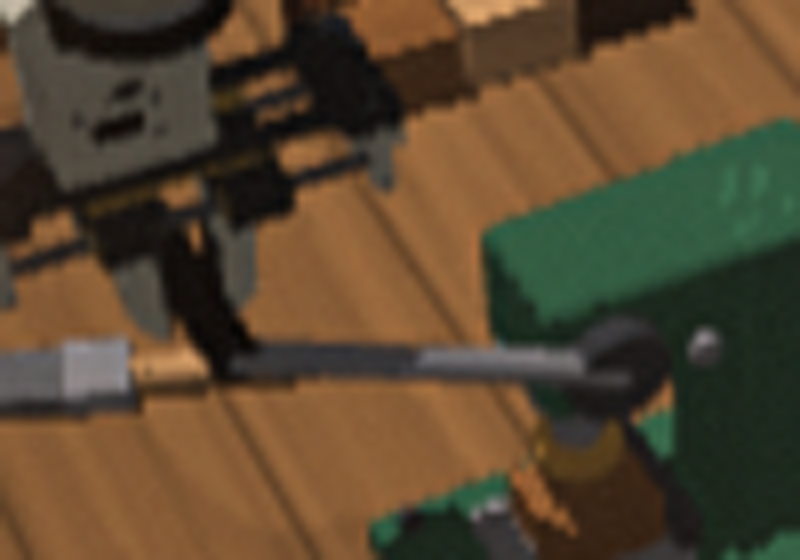

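The side view shows the bar's end at crop (235,358), about 1 cm below its rest height. I raise it a little more.

>>> send_rows([
  [1.5,[0,0.1,-0.5],[0,0,0]],
  [1.5,[0,0.15,-0.5],[0,0,0]],
  [1.5,[0,0.05,-0.3],[0,0,0]],
  [1.5,[0,0,0],[0,0,0]],
])

```text
clock: 14.85
position: [0.4619, 0.2551, 0.2646]
ee_rot: [2.232, 2.209, -0.004]
force: [7.2, 3.8, -27.1]
width: 0.249
gripper_force: 34.8
```

The lever is against its rest stop. I unload it, open the fingers and lift away.

>>> send_rows([
  [1.5,[0,0,0.25],[0,0,0]],
  [9,[0,0,0],[0,0,0]],
  [9,[0,0,0],[0,0,0]],
  [9,[0,0,0],[0,0,0]],
  [9,[0,0,0],[0,0,0]],
])

```text
clock: 15.35
position: [0.4625, 0.2553, 0.2652]
ee_rot: [2.233, 2.21, 0.002]
force: [-0.5, -0.6, 0.2]
width: 0.55
gripper_force: 0.0
```

>>> send_rows([
  [9,[0,0,0],[0,0,0]],
  [9,[0,0,-3],[0,0,0]],
  [9,[0,0,-4],[0,0,0]],
  [9,[0,0,-4],[0,0,0]],
  [9,[0,0,-4],[0,0,0]],
])

```text
clock: 15.85
position: [0.462, 0.2549, 0.4165]
ee_rot: [-2.233, -2.21, -0.001]
force: [0.6, 1.5, 0.4]
width: 0.963
gripper_force: 0.0
```

>>> send_rows([
  [9,[-4.5,1,0],[0,0,0]],
  [9,[-4.5,1,0],[0,0,0]],
  [9,[-4.5,1,0],[0,0,0]],
  [9,[-4.5,1,0],[0,0,0]],
  [9,[-4.5,1,0],[0,0,0]],
])

```text
clock: 16.35
position: [0.5099, 0.0279, 0.4151]
ee_rot: [2.232, 2.211, 0.002]
force: [1.1, -0.3, 0.0]
width: 0.979
gripper_force: 0.0
```

>>> send_rows([
  [9,[-4.5,1,0],[0,0,-0.135]],
  [9,[0,0,0],[0,0,-0.135]],
  [9,[0,0,0],[0,0,-0.135]],
  [9,[0,0,0],[0,0,-0.135]],
  [9,[0,0,0],[0,0,-0.135]],
])

```text
clock: 16.85
position: [0.5187, -0.0113, 0.4148]
ee_rot: [1.385, 2.82, 0.0]
force: [-0.7, 0.8, -0.1]
width: 0.981
gripper_force: 0.0
```

>>> send_rows([
  [9,[0,0,0],[0,0,-0.135]],
  [9,[0,0,0],[0,0,-0.135]],
  [9,[0,0,0],[0,0,-0.135]],
  [9,[0,0,0],[0,0,-0.135]],
  [9,[0,0,0],[0,0,-0.135]],
])

```text
clock: 17.35
position: [0.5187, -0.0112, 0.4148]
ee_rot: [0.373, 3.119, 0.0]
force: [0.0, -0.2, -0.7]
width: 0.978
gripper_force: 0.0
```

```bash
python3 -c "
from h import *
goal([.556,-.168,.16],np.pi/2-.215)
s=arm.get_image('side').astype(int)
for roi in((245,135,272,168),(335,252,360,275)):
    print(cv2.minAreaRect(blob(s.max(2)<50,roi)))"
```

```text
t 17.35 pos [ 0.5187 -0.0112  0.4148] F [ 0.0273 -0.2182 -0.7449] w 0.9775826909828544 0.0
shift cm [ -7.32   -14.3655  25.4801] turn [ 0.0002  0.0001 -0.0229]
after turn, world shift in goal axes cm [ -6.9932 -14.5248  25.4816]
((259.2191162109375, 152.5505828857422), (24.485952377319336, 5.723989009857178), 57.9946174621582)
((339.8513488769531, 264.6081237792969), (12.987520217895508, 9.699540138244629), 80.53767395019531)
```

The bar's blob in the side image is back exactly where it was at the start, and the knob is still out. I go back to the knob.

>>> send_rows([
  [9,[-1.7,-3.6,2],[0,0,-0.023]],
  [9,[-1.7,-3.6,2],[0,0,0]],
  [9,[-1.8,-3.6,2],[0,0,0]],
  [9,[-1.8,-3.6,2],[0,0,0]],
  [9,[0,0,4],[0,0,0]],
])

```text
clock: 17.9
position: [0.5555, -0.1745, 0.2961]
ee_rot: [0.361, 3.115, -0.007]
force: [0.3, -0.2, 0.2]
width: 0.984
gripper_force: 0.0
```

>>> send_rows([
  [9,[0,0,4],[0,0,0]],
  [9,[0,0,4],[0,0,0]],
  [9,[0,0,4],[0,0,0]],
  [9,[0,0,0],[0,0,0]],
])

```text
clock: 18.3
position: [0.5517, -0.1658, 0.1703]
ee_rot: [-0.348, -3.114, -0.001]
force: [0.7, 0.2, -0.1]
width: 0.98
gripper_force: 0.0
```

```bash
python3 -c "
from h import *
goal([.557,-.167,.080],np.pi/2-.215)"
```

```text
t 18.3 pos [ 0.5517 -0.1658  0.1703] F [ 0.6788  0.2446 -0.1067] w 0.9802246713713958 0.0
shift cm [-0.6247 -0.      9.0265] turn [-0.0003 -0.0084 -0.0076]
after turn, world shift in goal axes cm [-0.549  -0.0075  9.0314]
```

>>> send_rows([
  [9,[-0.55,0,2.5],[0,0,-0.007]],
  [9,[0,0,2.5],[0,0,0]],
  [9,[0,0,2],[0,0,0]],
  [9,[0,0,2],[0,0,0]],
  [4,[0,0,0],[0,0,0]],
])

```text
clock: 18.8
position: [0.5599, -0.168, 0.0846]
ee_rot: [-0.336, -3.122, -0.001]
force: [0.6, 1.0, 0.6]
width: 0.934
gripper_force: 0.0
```

>>> send_rows([
  [3,[0,0,0],[0,0,0]],
  [3,[0,0,0],[0,0,0]],
  [3,[0,0,0],[0,0,0]],
  [3,[0,0,0],[0,0,0]],
  [3,[0,0,0],[0,0,0]],
], force=45)

```text
clock: 19.3
position: [0.5602, -0.1683, 0.0852]
ee_rot: [0.334, 3.123, 0.0]
force: [0.2, 1.0, -1.1]
width: 0.512
gripper_force: 0.0
```

>>> send_rows([
  [3,[0,0,0],[0,0,0]],
  [3,[0,0,0],[0,0,0]],
  [3,[0,0,0],[0,0,0]],
  [3,[0,0,0],[0,0,0]],
])

```text
clock: 19.7
position: [0.5603, -0.1676, 0.085]
ee_rot: [0.334, 3.123, 0.002]
force: [-0.2, 3.4, 5.7]
width: 0.459
gripper_force: 45.0
```

>>> send_rows([
  [3,[-0.4,0.05,0],[0,0,0]],
  [3,[-0.4,0,0],[0,0,0]],
  [3,[-0.4,0,0],[0,0,0]],
  [3,[-0.4,0,0],[0,0,0]],
])

```text
clock: 20.1
position: [0.5756, -0.171, 0.085]
ee_rot: [-0.335, -3.123, -0.001]
force: [-0.0, 2.2, 5.2]
width: 0.463
gripper_force: 45.0
```

>>> send_rows([
  [3,[-0.4,0,0],[0,0,0]],
  [3,[-0.4,0,0],[0,0,0]],
  [3,[-0.4,0,0],[0,0,0]],
  [3,[-0.3,0,0],[0,0,0]],
  [3,[0,0,0],[0,0,0]],
])

```text
clock: 20.6
position: [0.5897, -0.1742, 0.0849]
ee_rot: [-0.334, -3.122, -0.001]
force: [-2.7, 2.5, 10.3]
width: 0.458
gripper_force: 45.0
```

>>> send_rows([
  [3,[-0.2,0,0],[0,0,0]],
  [3,[0,0,0],[0,0,0]],
])

```text
clock: 20.8
position: [0.5897, -0.1742, 0.0848]
ee_rot: [-0.335, -3.119, -0.003]
force: [-10.0, 4.6, 16.1]
width: 0.463
gripper_force: 45.0
```

>>> send_rows([
  [3,[0.2,0,0],[0,0,0]],
  [9,[0,0,0],[0,0,0]],
  [9,[0,0,0],[0,0,0]],
  [9,[0,0,0],[0,0,0]],
  [9,[0,0,0],[0,0,0]],
])

```text
clock: 21.3
position: [0.5901, -0.1746, 0.0844]
ee_rot: [-0.335, -3.123, 0.0]
force: [0.1, -0.6, -0.2]
width: 0.76
gripper_force: 0.0
```

>>> send_rows([
  [9,[0,0,0],[0,0,0]],
  [9,[0,0,-3],[0,0,0]],
  [9,[0,0,-4],[0,0,0]],
  [9,[0,0,-5],[0,0,0]],
  [9,[0,0,-5],[0,0,0]],
])

```text
clock: 21.8
position: [0.5898, -0.1744, 0.2562]
ee_rot: [-0.335, -3.123, 0.0]
force: [1.9, 0.6, 0.2]
width: 0.982
gripper_force: 0.0
```

>>> send_rows([
  [9,[3,0,-3],[0,0,0]],
  [9,[3,0,-3],[0,0,0]],
  [9,[3,0,-3],[0,0,0]],
  [9,[0,0,0],[0,0,0]],
  [9,[0,0,0],[0,0,0]],
])

```text
clock: 22.3
position: [0.5025, -0.1552, 0.3455]
ee_rot: [0.333, 3.122, 0.002]
force: [-0.2, 0.9, -0.0]
width: 0.978
gripper_force: 0.0
```

```bash
python3 -c "
from h import *
s=arm.get_image('side');cv2.imwrite('pics/end.png',cv2.resize(s[110:310,210:440,::-1],None,fx=3,fy=3));s=s.astype(int)
for roi in((245,135,272,168),(335,252,360,275)):
    print(cv2.minAreaRect(blob(s.max(2)<50,roi)))"
```

```text
((259.2191162109375, 152.5505828857422), (24.485952377319336, 5.723989009857178), 57.9946174621582)
((348.5, 263.5), (13.0, 11.0), 90.0)
```

View pics/end.png

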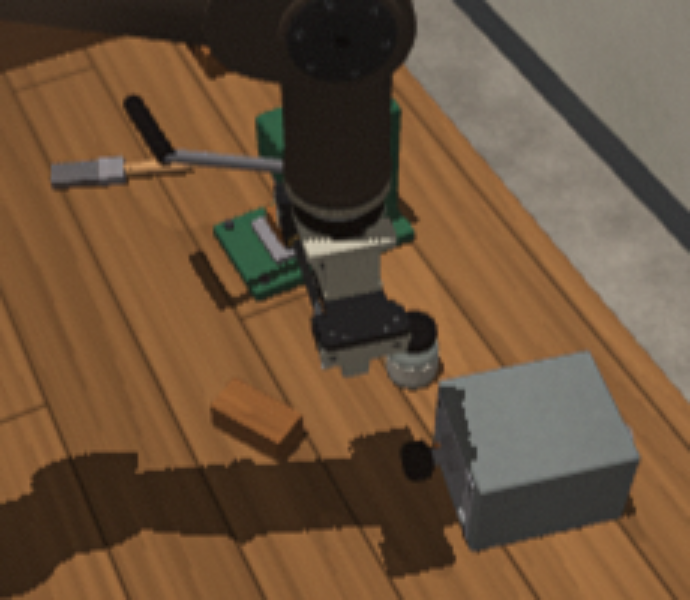

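The knob at crop (417,460) is home again, the lever at (150,130) is at rest, the hand is clear, and the jar and block are in place.

```bash
python3 -c "
from cell import arm
print(arm.sign_off())"
```

```text
the job is handed in; nothing more can be done
None
```

The job is done and handed in at about 22 s: knob pulled out to its stop, lever pressed to its stop and eased back to rest, knob pushed home, hand clear, and nothing else touched; the sign-off gave no verdict.

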